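Swab into its vial, vial carrier held in the code reader's corner

ROBOT

A 6-joint arm with a two-finger parallel gripper is mounted at the origin on the work surface. World frame = base frame: x ahead of the robot, y to its left, z up, the work surface at z = 0. Lengths are in m, angles in rad, forces in N, time in s.
With the tool pointing down it reaches from about 0.275 to 0.75 m from the base axis. Payload 10.2 kg.
Tool frame: the origin (TCP) lies between the finger pads; the fingertips stand 25 mm ahead of it and the grasp point (between the pads) lies 6 mm ahead of it (ctrl.nose_length is the distance from the TCP to the fingertips, in m); z points along the fingers, y is the line along which they close (so a half turn about z gives the same grasp; the last joint's range is limited). The gripper opens to 85 mm and grips with 20 to 120 N. Pads are 22 mm wide; open, the fingers measure 114 mm over their backs; the gripper's body (76 mm by 85 mm) begins 54 mm behind the grasp point. The pads swing forward as they close: fully open they stand 13 mm farther back than shut.
Start: joints at [-0.223, 0.313, 1.498, -0, 1.331, -0.223], TCP at [0.525, -0, 0.235] pointing down, gripper open.
Joint ranges: [-2.94, 2.94], [-0.97, 2.17], [0.19, 2.56], [-1.23, 4.37], [0.02, 3.11], [-2.88, 2.88]. Speed limits (rad/s): [2.39, 2.39, 3.01, 3.14, 3.14, 3.14].

INTERFACE

Orientations are given as [roll, pitch, yaw] about the fixed x, y, z axes, in that order (R = Rz(yaw) Ry(pitch) Rx(roll)).
In Python, from rig import ctrl gives the robot as it stands.
- The arm moves only by the tool arm_command, never from a script. Its argument "rows" is a list that holds one entry, the list of rows, each a list of 7 numbers: the shift along the tool's x, y, z in mm, then the turn, a rotation vector about the tool's x, y, z in degrees, then the finger opening in mm, from 0 to 85.4. In form: [[[dx, dy, dz, ax, ay, az, claw], ...]]. A call has 1 to 5 rows; each row shifts and turns the commanded pose from where the row before left it, along the tool's axes as they then stand; what a row does not reach is not made up. A row lasts 1/10 s, in which the tool goes at most 50 mm and 8.59 degrees, less where a joint would pass 70% of its speed; a pose out of reach is approached as far as the arm can. A call is refused whole if a number of a shift passes 50 or a number of a turn 8.59, either way. A call with a gripper value outside its range is refused whole. The fingers move at their own pace and stop on an object; "force" is the grip in N (left out, the last holds). Time passes only in rows, so rows that do not move let the fingers close. It gives the time, the measured TCP pose, the force, the opening and the grip force at its end, in the units of the state.
- ctrl.get_obs(): the state, without advancing time (a new reading comes with each control period).
- ctrl.read_camera(name): name is "scene" or "side" or "wrist"; returns a dict with "pixels" (480x640x3 uint8, blue, green, red), "camera_matrix" (3x3 intrinsics, pixels), "k1" (the pictures are not rectified: a ray, as slopes to the right and down, at radius r is drawn at 1 + k1 r^2 times it, then the intrinsics apply), "R" (3x3) and "t" (3): a world point X has camera coordinates R X + t. Camera axes: x right, y down, z forward; pixel columns grow to the right and rows downward; lengths in m; the calibration is good to about 2 mm. A picture is of the moment at which its call begins. There is no depth.
- ctrl.finish_job(): hands the job in; it is judged then, once.
The state is a dict: "time_s": time; "joints": joint angles; "qd": joint speeds; "tau": joint torques, N m; "tcp_pos": TCP position; "eef_rot": TCP orientation; "contact_force": force on the tool from outside, world axes, zero at the start; "ft_torque": the same for the moment, N m; "grip_width": finger opening in m; "finger_force": force on a finger pad.
Only numpy, scipy, OpenCV 4.12 (cv2) and the standard library are available. Lean on these libraries where they do the work, as an engineer would, in place of code of your own. Each camera call takes 0.05 s, during which the arm holds its last target. There are 200 camera calls.

TASK

Put the orange-handled swab from the grey stand all the way down into the open amber vial of the blue carrier. Then bring the carrier onto the black plate of the code reader, flat and with its vial end towards the white reader head, press it firmly into the corner so that it lies flush against both aluminium stops at once, and finish while still holding it pressed there: do not let go. Keep the carrier upright, and leave the jar, the slide box and the brown bottle where they are.

Things in the scene. Friction and masses are not known exactly. Their poses are not given: they have to be found in the camera images.
- swab_centre (a point): Centre (half-way up) of the loose swab, a straight upright stick 78 mm long, 15 g, z axis along it and up towards the handle: lower 50 mm a white rod 7 mm in diameter, upper 28 mm an orange round handle 10 mm in diameter, whose middle is 25 mm above this point. It starts standing in the hole of the grey stand; the hole is 10 mm wide and 40 mm deep, its floor 5 mm above the bench, so the stick leans by at most about 0.1 rad.
- swab_tip (a point): Bottom end of the swab's white rod, on its axis, 39 mm below the swab's centre.
- stand: Grey block fixed to the bench, 60 x 60 x 45 mm high, hole for the swab in the middle of its top. Origin: centre of its underside.
- carrier: Loose blue vial carrier, 0.25 to 0.5 kg: base 100 mm (x) x 56 mm (y) x 24 mm high. Origin: centre of its underside; z up; +x points to its vial end. A white grip tab (point carrier_tab) stands on the base at x = -25 mm and an amber vial at x = +28 mm. It starts on the bench. It rubs on plate and stops with a friction of roughly 0.5 to 0.7 times the contact force, so a push that is felt can be friction short of the stop: go by position too and keep the downward push small.
- carrier_tab (a point): Centre of the carrier's white upright grip tab, 43 mm above the carrier's underside. The tab is 32 mm along the carrier's x, 14 mm thick along its y, and rises from 24 to 62 mm above the underside; pinch it across its y.
- vial_mouth (a point): Centre of the vial's open mouth, 48 mm above the carrier's underside, 53 mm from the tab. Bore 11 mm wide, outer diameter 17 mm; the neck stands 24 mm above the base. With the swab fully down, its handle spans 58 to 86 mm above the carrier's underside.
- vial_floor (a point): Centre of the vial's inner floor, 40 mm below the mouth.
- plate: Black plate of the code reader, fixed to the bench, 190 mm (x) x 150 mm (y), 6 mm thick. Origin: centre of its underside, z up. The end stop is on its +x side, the side stop on its +y side; they meet in a right-angled corner. The white reader head, 68 mm high, stands just behind the end stop (96 to 151 mm along +x).
- end_stop: Aluminium bar across the plate's +x end; origin and axes are those of the plate. Its inner face looks to -x and lies at x = +75 mm in the plate's frame; it spans y = -54 to +72 mm, its top 26 mm above the bench (20 mm above the plate). The carrier's vial end goes flush against it.
- side_stop: Aluminium bar along the plate's +y side; origin and axes are those of the plate. Its inner face looks to -y and lies at y = +60 mm in the plate's frame; it spans x = -95 to +75 mm, its top 26 mm above the bench. The carrier's long +y side goes flush against it (so the carrier's origin ends at x = +25, y = +32 mm in the plate's frame, its axes parallel to the plate's).
- jar: Bystander: white jar with a red lid, 52 mm in diameter, 65 mm high, loose; origin at the centre of its underside.
- slide_box: Bystander: green slide box 50 x 85 x 28 mm high, loose; origin at the centre of its underside.
- bottle: Bystander: brown bottle with a black cap, 44 mm in diameter, 90 mm high, loose; origin at the centre of its underside.
There are look-alikes about, which are no part of the job. There is more than one size of the carrier; the job needs the smaller.

How it is judged:
On the way:
1. the swab stands in the vial, fully down (z of swab_tip in the frame of vial_floor between -0.003 and 0.005 m and horizontal distance between swab_tip and vial_floor below 0.006 m), for 0.2 s.
At the end, for the whole second after the job is handed in: Swab in the vial, tip within 5 mm of its floor; carrier flat on the plate (within 4 mm, 0.06 rad), parallel to it within 0.05 rad, vial end on the end stop and side on the side stop (within 6 mm of home), over 1 N on each stop, at rest, fingers still pushing or gripping it with over 1 N (all of step 1 and contact force between carrier and end_stop above 1 N and contact force between carrier and side_stop above 1 N and contact force between the fingers and carrier above 1 N and angle between the x axis of carrier and the x axis of plate, either way round below 0.05 rad and angle between carrier's own z axis and vertical below 0.06 rad and z of carrier in the frame of plate between 0.003 and 0.01 m and x of vial_mouth in the frame of plate above 0.047 m and y of vial_mouth in the frame of plate above 0.026 m and linear speed of carrier below 0.02 m/s); the arm keeps its last pose, push and grip.
It fails at once if a bystander is moved more than 30 mm (distance of any of jar, slide_box, bottle from where it was at the start of the episode above 0.03 m).
It fails at once if the carrier is tipped by more than 0.6 rad (angle between carrier's own z axis and vertical above 0.6 rad).
It also fails if it takes over 72 s, if anything falls off the work surface, if the arm or the gripper's body presses on something with over 40 N, if the wrist force passes 120 N, or if a joint passes its speed limit or range.

## Working session

There is one attempt and no reset: what is moved stays moved. The work goes in short steps, Python scripts to look and compute and a tool call to move; the robot and the scene stay as the last step left them, time stands still between calls to the robot, and variables do not carry over. Pictures are saved under pics/ and viewed, at most 10 in all, crops included, and the job is handed in when it is done.

Besides the shell and the picture viewer there is one more tool, called after "Emit:" by a JSON object that holds its "name" and its "arguments". arm_command: Moves the arm, as the interface text tells. Its arguments: {"type":"object","properties":{"rows":{"type":"array"},"force":{"type":"number"}},"required":["rows"]}

```bash
mkdir -p pics; cat > h.py <<'E'
import numpy as np, cv2
from rig import ctrl
def cam(n):
    c=ctrl.read_camera(n); c['K']=np.array(c['camera_matrix']);c['R']=np.array(c['R']);c['t']=np.array(c['t']);c['C']=-c['R'].T@c['t'];c['pixels']=np.array(c['pixels']);return c
def ray(c,u,v):
    d=np.linalg.inv(c['K'])@[u,v,1]; x,y=d[:2]; rd=np.hypot(x,y); r=rd
    for _ in range(20): r=rd/(1+c['k1']*r*r)
    s=r/rd if rd>0 else 1
    w=c['R'].T@np.array([x*s,y*s,1]); return w/np.linalg.norm(w)
def onz(c,u,v,z):
    w=ray(c,u,v); return c['C']+w*(z-c['C'][2])/w[2]
def two(c1,p1,c2,p2):
    A=[];b=[]
    for c,p in((c1,p1),(c2,p2)):
        w=ray(c,*p);P=np.eye(3)-np.outer(w,w);A.append(P);b.append(P@c['C'])
    x=np.linalg.lstsq(np.vstack(A),np.hstack(b),rcond=None)[0]
    return x
def proj(c,X):
    p=c['R']@X+c['t'];x,y=p[:2]/p[2];s=1+c['k1']*(x*x+y*y);return (c['K']@[x*s,y*s,1])[:2]
E
python3 - <<'E'
from h import *
for n in('scene','side','wrist'):
    c=cam(n);cv2.imwrite(f'pics/{n}0.png',c['pixels']);print(n,c['C'].round(3),c['k1'],c['K'][0,0],c['R'][2].round(2))
print(ctrl.get_obs())
E
```

```text
scene [1.252 0.271 0.953] 0.06540608543046804 573.7035953742399 [-0.6  -0.17 -0.78]
side [ 0.239 -0.734  0.524] 0.006974782634145558 441.61503158759655 [ 0.34  0.82 -0.47]
wrist [0.524 0.074 0.374] -0.048669426809480505 338.6967315203021 [-0.   -0.29 -0.96]
{'time_s': 0.15, 'joints': array([-2.23367573e-01,  3.13322032e-01,  1.49826406e+00,  1.09404838e-05,
        1.33101169e+00, -2.23381259e-01]), 'qd': array([-0.00018284, -0.0012498 , -0.00172684,  0.00137155,  0.00055998,
        0.00075372]), 'tau': array([ 1.79854873e-03, -4.12368500e+01, -2.59796566e+01, -1.57318855e-04,
        3.17765021e-03, -3.62555340e-05]), 'tcp_pos': array([5.24805826e-01, 5.17116824e-05, 2.34265692e-01]), 'eef_rot': array([-3.14061485e+00, -2.33025219e-04,  1.57080730e+00]), 'contact_force': array([ 0.15427869, -0.63691459, -0.64708045]), 'ft_torque': array([-0.02915117, -0.01663413, -0.08083213]), 'finger_force': 0.0, 'grip_width': 0.08528732380926884}
```

View pics/scene0.png

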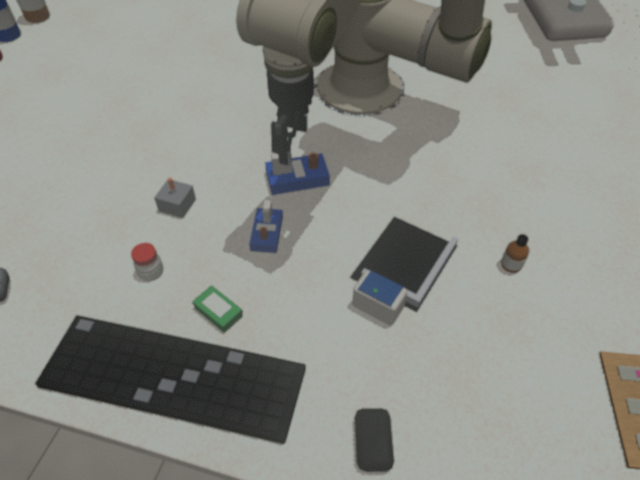

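View pics/side0.png

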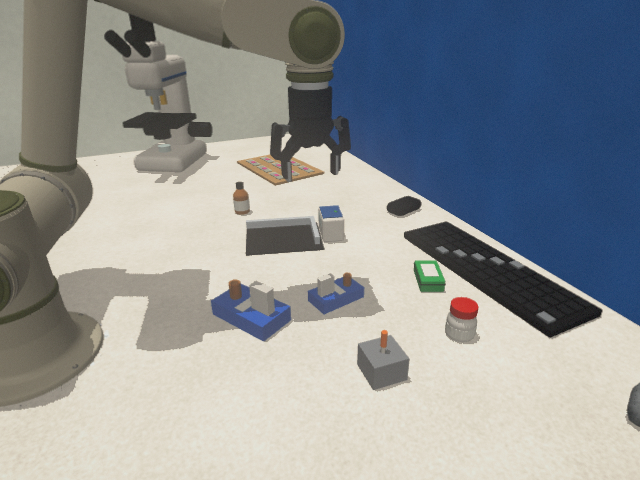

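Both views show two carriers. The larger is at scene (297,173) / side (250,308), the smaller at scene (267,228) / side (336,292). The only orange-handled stick is in the grey stand, at scene (171,184) / side (384,340). The plate is at scene (405,258), with the reader head at (380,293). The jar is at (146,260), the slide box at (218,307) and the bottle at (515,254). I choose the smaller carrier; next is a close crop and measurements.

```bash
python3 - <<'E'
from h import *
s=cam('scene');d=cam('side')
a=cv2.resize(s['pixels'][140:270,140:340],None,fx=4,fy=4,interpolation=cv2.INTER_CUBIC)[:, :]
a=cv2.resize(s['pixels'][150:310,150:460],(800,413),interpolation=cv2.INTER_CUBIC)
cv2.imwrite('pics/cr.png',a)
b=cv2.resize(d['pixels'][200:400,200:467],(800,599),interpolation=cv2.INTER_CUBIC);cv2.imwrite('pics/cr2.png',b)
def comps(c,lo,hi,box,name,mn=6):
    h=cv2.cvtColor(c['pixels'],cv2.COLOR_BGR2HSV);x0,y0,x1,y1=box
    m=np.zeros(h.shape[:2],np.uint8);m[y0:y1,x0:x1]=cv2.inRange(h,lo,hi)[y0:y1,x0:x1]
    n,l,st,ce=cv2.connectedComponentsWithStats(m)
    for i in range(1,n):
        if st[i,4]>=mn:
            cn=cv2.findContours((l==i).astype(np.uint8),0,2)[0][0];r=cv2.minAreaRect(cn)
            print(name,st[i].tolist(),ce[i].round(1),'rect',np.round(cv2.boxPoints(r),0).tolist())
comps(s,(0,90,60),(18,255,255),(150,140,340,260),'sc amber')
comps(d,(0,90,60),(18,255,255),(200,260,420,380),'sd amber')
comps(s,(105,110,50),(130,255,255),(230,140,340,260),'sc blue',30)
comps(d,(105,110,50),(130,255,255),(200,260,380,380),'sd blue',30)
E
```

```text
sc amber [310, 154, 4, 4, 6] [311. 155.] rect [[309.0, 156.0], [312.0, 153.0], [313.0, 154.0], [310.0, 157.0]]
sc amber [169, 178, 4, 10, 23] [170.5 182. ] rect [[168.0, 178.0], [171.0, 178.0], [173.0, 187.0], [170.0, 187.0]]
sc amber [150, 244, 6, 16, 67] [151.8 252.1] rect [[150.0, 259.0], [150.0, 244.0], [155.0, 244.0], [155.0, 259.0]]
sd amber [344, 273, 7, 11, 57] [346.9 277.4] rect [[344.0, 273.0], [350.0, 273.0], [350.0, 283.0], [344.0, 283.0]]
sd amber [229, 280, 11, 18, 127] [234.3 286.8] rect [[229.0, 280.0], [239.0, 280.0], [239.0, 297.0], [229.0, 297.0]]
sd amber [381, 330, 7, 18, 105] [383.6 338. ] rect [[381.0, 330.0], [387.0, 330.0], [387.0, 347.0], [381.0, 347.0]]
sc blue [266, 155, 62, 31, 620] [297.5 173.1] rect [[266.0, 163.0], [324.0, 154.0], [328.0, 177.0], [269.0, 186.0]]
sc blue [256, 210, 6, 12, 60] [258.8 216. ] rect [[256.0, 210.0], [261.0, 210.0], [261.0, 221.0], [256.0, 221.0]]
sc blue [272, 211, 9, 19, 105] [276.1 217.4] rect [[272.0, 211.0], [280.0, 211.0], [280.0, 229.0], [272.0, 229.0]]
sc blue [252, 230, 26, 15, 136] [265.9 238.1] rect [[252.0, 243.0], [252.0, 230.0], [277.0, 231.0], [277.0, 244.0]]
sd blue [322, 294, 13, 8, 56] [329.  297.6] rect [[322.0, 297.0], [334.0, 294.0], [335.0, 299.0], [323.0, 302.0]]
sd blue [236, 303, 54, 24, 443] [261.2 315.6] rect [[236.0, 312.0], [288.0, 300.0], [292.0, 319.0], [240.0, 331.0]]
```

View pics/cr.png

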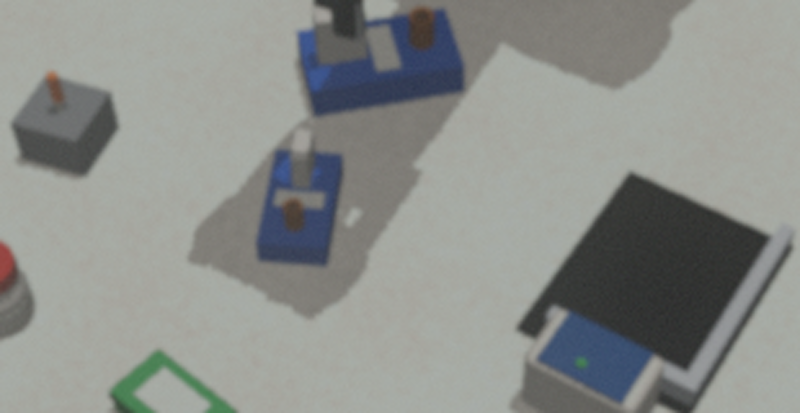

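View pics/cr2.png

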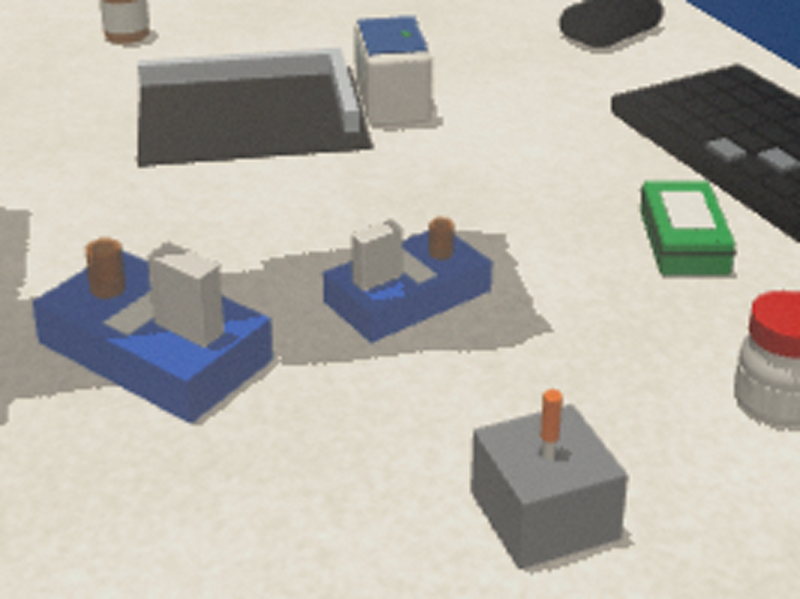

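```bash
python3 - <<'E'
from h import *
s=cam('scene');d=cam('side')
S=lambda x,y:(150+x/2.581,150+y/2.581)
D=lambda x,y:(200+x/2.996,200+y/2.996)
P=dict(vial=((293,204),(441,223)),tabtop=((303,133),(377,232)),htop=((52,75),(552,393)),hbot=((58,101),(550,441)),
 pA=((632,174),(138,165)),pB=((517,330),(372,148)),cA=((258,246),(491,264)),cB=((343,154),(324,283)))
for k,(a,b) in P.items():
    X=two(s,S(*a),d,D(*b));print(k,X.round(4),'reproj',(proj(s,X)-S(*a)).round(1),(proj(d,X)-D(*b)).round(1))
for n,q,z in(('pA',(632,174),.006),('pB',(517,330),.006)): print(n,onz(s,*S(*q),z).round(4))
for n,q,z in(('pA',(138,165),.006),('pB',(372,148),.006),): print(n,onz(d,*D(*q),z).round(4))
# small carrier top corners
for q in((275,152),(342,155),(328,246),(262,243)): print('ct',onz(s,*S(*q),.024).round(4))
for q in((324,283),(374,318),(491,264)): print('ctD',onz(d,*D(*q),.024).round(4))
for q in((12,125),(47,78),(117,98),(83,142)): print('stand top',onz(s,*S(*q),.045).round(4))
for q in((473,432),(523,503),(627,478),(575,406)): print('stand topD',onz(d,*D(*q),.045).round(4))
E
```

```text
vial [ 0.5762 -0.0535  0.0461] reproj [-0.2  0.1] [-0.2 -0.1]
tabtop [ 0.5203 -0.0671  0.0629] reproj [-1.3  1.1] [-1.6 -0.8]
htop [ 0.5326 -0.2739  0.0807] reproj [-0.1  0. ] [-0.1 -0. ]
hbot [ 0.5327 -0.2752  0.0498] reproj [-0.  0.] [-0.1 -0. ]
pA [ 0.4252  0.1919 -0.0017] reproj [-0.2  0.2] [-0.2 -0.1]
pB [ 0.6082  0.1405 -0.0014] reproj [-0.1  0.1] [-0.1 -0.1]
cA [ 0.6041 -0.0747  0.0184] reproj [-0.1  0.1] [-0.2 -0.1]
cB [ 0.4924 -0.0443  0.0158] reproj [-0.8  0.7] [-1.  -0.5]
pA [0.4312 0.1927 0.006 ]
pB [0.6128 0.1417 0.006 ]
pA [0.4227 0.1776 0.006 ]
pB [0.6032 0.1278 0.006 ]
ct [ 0.5114 -0.0951  0.024 ]
ct [ 0.498 -0.041  0.024]
ct [ 0.5914 -0.0198  0.024 ]
ct [ 0.6039 -0.0705  0.024 ]
ctD [ 0.4895 -0.058   0.024 ]
ctD [ 0.5044 -0.1066  0.024 ]
ctD [ 0.6002 -0.0824  0.024 ]
stand top [ 0.5644 -0.3015  0.045 ]
stand top [ 0.5075 -0.2985  0.045 ]
stand top [ 0.5111 -0.2334  0.045 ]
stand top [ 0.5642 -0.2388  0.045 ]
stand topD [ 0.5015 -0.2481  0.045 ]
stand topD [ 0.5004 -0.3051  0.045 ]
stand topD [ 0.5577 -0.3106  0.045 ]
stand topD [ 0.5624 -0.2515  0.045 ]
```

View pics/wrist0.png

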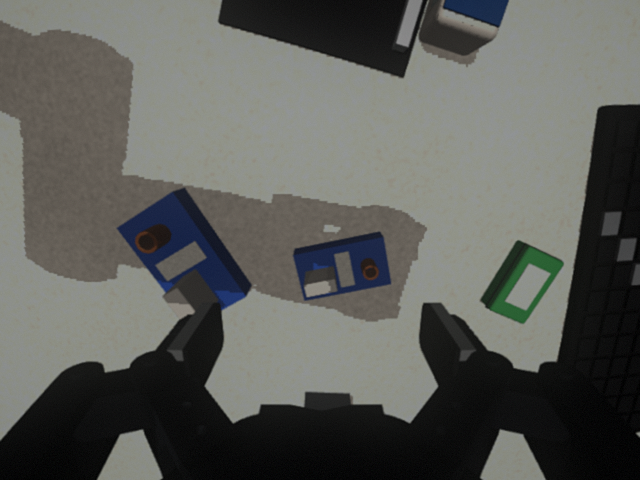

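Wrist view: the small carrier is at (342,267), with its vial mouth at (370,268) and tab top at (318,288). The plate is at the top edge and the slide box at (523,288). I'll refine the carrier pose from this nearer view.

```bash
python3 - <<'E'
from h import *
w=cam('wrist');s=cam('scene');d=cam('side')
h=cv2.cvtColor(w['pixels'],cv2.COLOR_BGR2HSV)
m=np.zeros(h.shape[:2],np.uint8);m[225:310,285:400]=cv2.inRange(h,(105,100,40),(130,255,255))[225:310,285:400]
pts=cv2.findNonZero(m);b=cv2.boxPoints(cv2.minAreaRect(pts));print(b.round(1).tolist())
m2=np.zeros_like(m);m2[250:290,355:385]=cv2.inRange(h,(0,90,20),(20,255,255))[250:290,355:385]
v=cv2.findNonZero(m2).reshape(-1,2);print('amber',v.mean(0),v.min(0),v.max(0))
for p in b: print(onz(w,*p,.024).round(4))
print('vial',onz(w,370,268,.048).round(4),'tab',onz(w,318,288,.062).round(4))
X=np.array([.5762,-.0535,.046]);print('vial proj in wrist',proj(w,X))
for p in((406,74),(220,22)): print('plate',onz(w,*p,.006).round(4))
g=cv2.cvtColor(w['pixels'],cv2.COLOR_BGR2GRAY)
E
```

```text
[[291.8999938964844, 249.39999389648438], [380.8999938964844, 231.60000610351562], [391.1000061035156, 282.6000061035156], [302.1000061035156, 300.3999938964844]]
amber [369.04907975 269.37423313] [362 259] [377 279]
[ 0.4922 -0.0375  0.024 ]
[ 0.5879 -0.0175  0.024 ]
[ 0.6025 -0.0765  0.024 ]
[ 0.5022 -0.0984  0.024 ]
vial [ 0.5742 -0.0499  0.048 ] tab [ 0.5208 -0.0659  0.062 ]
vial proj in wrist [371.46990713 270.58661117]
plate [0.6087 0.1407 0.006 ]
plate [0.4259 0.188  0.006 ]
```

Emit:
{"name": "arm_command", "arguments": {"rows": [[[-50,0,0,0,0,0,85],[-50,0,0,0,0,0,85],[-50,0,0,0,0,0,85],[-50,0,0,0,0,0,85],[-50,0,0,0,0,0,85]]]}}

```text
time_s: 1.0
tcp_pos: [0.5247, -0.252, 0.2348]
eef_rot: [3.141, 0.0, 1.571]
contact_force: [0.5, 0.4, -0.6]
grip_width: 0.0848
finger_force: 0.0
```

Emit:
{"name": "arm_command", "arguments": {"rows": [[[-25,8,0,0,0,0,85],[0,0,10,0,0,8.5,85],[0,0,10,0,0,8.5,85],[0,0,10,0,0,8.5,85],[0,0,10,0,0,8.5,85]]]}}

```text
time_s: 1.5
tcp_pos: [0.5329, -0.2751, 0.1942]
eef_rot: [-3.141, 0.0, 0.971]
contact_force: [0.3, 0.4, -0.1]
grip_width: 0.0851
finger_force: 0.0
```

Emit:
{"name": "arm_command", "arguments": {"rows": [[[0,0,10,0,0,8.5,60],[0,0,10,0,0,8.5,60],[0,0,10,0,0,8.5,60],[0,0,10,0,0,8.5,60],[0,0,0,0,0,8.5,60]]]}}

```text
time_s: 2.0
tcp_pos: [0.5325, -0.2746, 0.1532]
eef_rot: [-3.139, 0.002, 0.229]
contact_force: [-0.3, -0.7, -0.7]
grip_width: 0.0599
finger_force: 0.0
```

```bash
python3 - <<'E'
from h import *
o=ctrl.get_obs();print(o['tcp_pos'],o['eef_rot'],o['time_s'],o['grip_width'])
w=cam('wrist');cv2.imwrite('pics/w1.png',w['pixels'])
print(w['C'],[proj(w,np.array([.533,-.2745,z])).round(1) for z in(.083,.055)])
h=cv2.cvtColor(w['pixels'],cv2.COLOR_BGR2HSV);m=cv2.inRange(h,(2,120,80),(18,255,255))
n,l,st,ce=cv2.connectedComponentsWithStats(m)
for i in range(1,n):
    if st[i,4]>60: print(st[i],ce[i])
E
```

```text
[ 0.53251352 -0.27461525  0.15316358] [-3.13949160e+00  1.64121936e-03  2.29491112e-01] 2.0 0.059871925963126765
[ 0.60334335 -0.25733033  0.29269461] [array([322.3, 257.1]), array([322.2, 244.6])]
[316 255  14  14 150] [322.34666667 261.48      ]
```

View pics/w1.png

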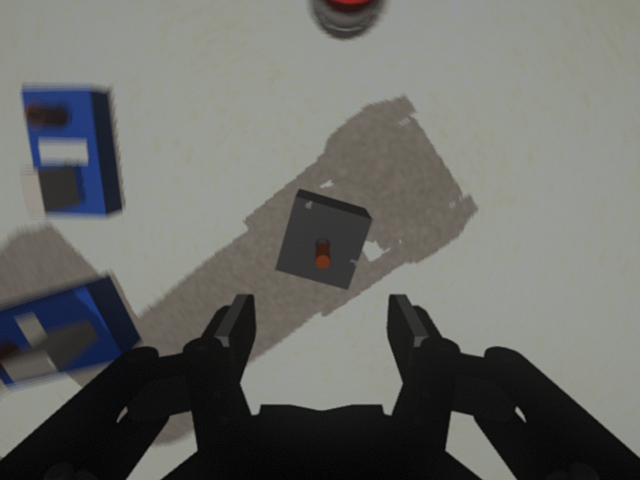

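Wrist view: the handle's top disc is at (322,262), between the fingers and about 3 mm towards the tool's -x. The small carrier, upper left, is nearly aligned with the tool. Now the grasp.

Emit:
{"name": "arm_command", "arguments": {"rows": [[[-3,0,25,0,0,0,45],[0,0,25,0,0,0,40],[0,0,20,0,0,0,35],[0,0,8,0,0,0,25],[0,0,0,0,0,0,15]]], "force": 30}}

```text
time_s: 2.55
tcp_pos: [0.5299, -0.2755, 0.0761]
eef_rot: [-3.14, 0.001, 0.237]
contact_force: [0.1, -0.2, 0.7]
grip_width: 0.0152
finger_force: 0.0
```

Emit:
{"name": "arm_command", "arguments": {"rows": [[[0,0,0,0,0,0,5],[0,0,0,0,0,0,2],[0,0,0,0,0,0,2],[0,0,0,0,0,0,2]]]}}

```text
time_s: 2.95
tcp_pos: [0.5302, -0.2758, 0.0772]
eef_rot: [3.141, -0.0, 0.236]
contact_force: [-0.2, -0.3, -0.7]
grip_width: 0.0077
finger_force: 29.2
```

Emit:
{"name": "arm_command", "arguments": {"rows": [[[0,0,-10,0,0,0,2],[0,0,-20,0,0,0,2],[0,0,-25,0,0,0,2],[0,0,-25,0,0,0,2],[0,0,-10,0,0,0,2]]]}}

```text
time_s: 3.45
tcp_pos: [0.5308, -0.2762, 0.1699]
eef_rot: [3.138, -0.003, 0.236]
contact_force: [0.0, -0.1, 0.2]
grip_width: 0.0075
finger_force: 29.2
```

```bash
python3 - <<'E'
from h import *
w=cam('wrist');s=cam('scene');d=cam('side')
o=ctrl.get_obs();X=o['tcp_pos'];print(X,o['grip_width'])
ps=proj(s,X).astype(int);pd=proj(d,X).astype(int);print(ps,pd)
f=lambda c,p,r,k:cv2.resize(c['pixels'][p[1]-r:p[1]+r,p[0]-r:p[0]+r],(k,k),interpolation=cv2.INTER_CUBIC)
a=f(s,ps,40,400);b=f(d,pd+[0,15],40,400)
c=cv2.resize(w['pixels'][200:400,220:420],(200,200))
cv2.imwrite('pics/g.png',np.vstack([np.hstack([a,b]),np.hstack([c,np.zeros((200,600,3),np.uint8)])]))
E
```

```text
[ 0.53004191 -0.27568723  0.16664269] 0.007866225034946632
[160 147] [386 285]
```

View pics/g.png

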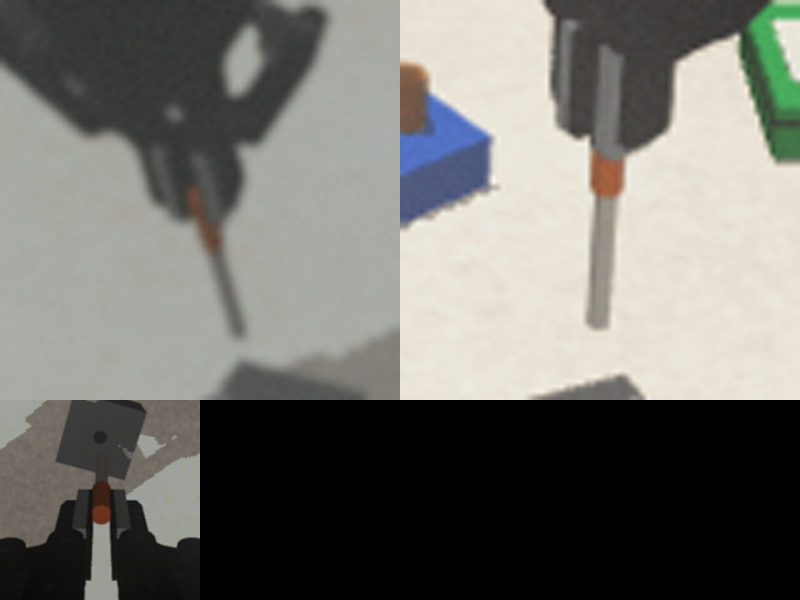

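```bash
python3 - <<'E'
from h import *
w=cam('wrist');s=cam('scene');d=cam('side')
o=ctrl.get_obs();X=o['tcp_pos'];print(X)
hb=two(s,(162.6,156.4),d,(387.4,298));tp=two(s,(167.6,174),d,(385.4,325))
print('hbot',hb,'tip',tp,np.linalg.norm(hb-tp))
y=o['eef_rot'][2];ex=np.array([np.cos(y),np.sin(y),0])
for q in(hb,tp): print('tool x',(q-X)@ex,'tool y',np.cross(ex,[0,0,-1])@-(q-X),'dz',q[2]-X[2])
# wrist handle top ray at various z
for z in (.17,.176,.18): 
    q=onz(w,320,313,z);print(z,(q-X)@ex,q)
h=cv2.cvtColor(w['pixels'],cv2.COLOR_BGR2HSV);m=cv2.inRange(h,(2,120,110),(18,255,255));print(cv2.boundingRect(m))
print('tcp,grasp px',proj(w,X),proj(w,X-[0,0,.006]))
E
```

```text
[ 0.52966051 -0.27539037  0.16534244]
hbot [ 0.53252771 -0.27620928  0.14447197] tip [ 0.53238726 -0.27649457  0.09466711] 0.04980587707002229
tool x 0.002596827602867123 tool y 0.0014655782266623316 dz -0.02087047006295953
tool x 0.0023936619715239703 tool y 0.001710198224261079 dz -0.07067533202941004
0.17 -0.00032671298018387623 [ 0.5291245  -0.27455715  0.17      ]
0.176 0.002899994835977032 [ 0.53226439 -0.27381365  0.176     ]
0.18 0.005051133380084444 [ 0.53435766 -0.27331798  0.18      ]
(314, 307, 14, 17)
tcp,grasp px [322.03866739 307.5064229 ] [321.98249941 301.65934807]
```

The swab is held by its handle and upright. The triangulated rod length is 49.8 mm, and the tip is 2.5 mm along tool x and 71 mm below the TCP. Now I carry it over the vial.

Emit:
{"name": "arm_command", "arguments": {"rows": [[[12,-25,0,0,0,0,2],[20,-45,0,0,0,0,2],[22,-48,0,0,0,0,2],[22,-48,0,0,0,0,2],[18,-42,0,0,0,0,2]]]}}

```text
time_s: 4.25
tcp_pos: [0.5716, -0.0547, 0.1657]
eef_rot: [-3.141, 0.001, 0.236]
contact_force: [0.6, -0.6, 0.4]
grip_width: 0.0082
finger_force: 29.3
```

Emit:
{"name": "arm_command", "arguments": {"rows": [[[0,0,10,0,0,0,2],[0,0,5,0,0,0,2]]]}}

```text
time_s: 4.45
tcp_pos: [0.5714, -0.0562, 0.1501]
eef_rot: [-3.141, 0.002, 0.237]
contact_force: [-0.3, 0.5, -0.6]
grip_width: 0.0078
finger_force: 29.3
```

```bash
python3 - <<'E'
from h import *
w=cam('wrist');s=cam('scene');d=cam('side')
o=ctrl.get_obs();X=o['tcp_pos'];print(X,o['eef_rot'],o['time_s'])
pd=proj(d,X-[0,0,.08]).astype(int);ps=proj(s,X-[0,0,.08]).astype(int);print(pd,ps)
f=lambda c,p,r,k:cv2.resize(c['pixels'][p[1]-r:p[1]+r,p[0]-r:p[0]+r],(k,k),interpolation=cv2.INTER_CUBIC)
a=f(s,ps,30,300);b=f(d,pd,30,300)
c=cv2.resize(w['pixels'][130:350,200:440],(600,550),interpolation=cv2.INTER_CUBIC)
im=np.zeros((600,800,3),np.uint8);im[:300,:300]=0
cc=cv2.resize(w['pixels'][150:350,200:450],(500,400),interpolation=cv2.INTER_CUBIC)
im[:300,:300]=a;im[300:,:300]=b;im[:400,300:]=cc;cv2.imwrite('pics/v.png',im)
for z in(.048,): print('old vial est px',proj(w,np.array([.575,-.0515,z])),'tip px',proj(w,X+[.0025,0,-.0707]))
E
```

```text
[ 0.57147212 -0.05818079  0.15095627] [-3.14096903e+00  1.41119182e-03  2.33991416e-01] 4.6
[346 265] [261 219]
old vial est px [317.05759551 237.69044661] tip px [326.12293994 254.94887153]
```

View pics/v.png

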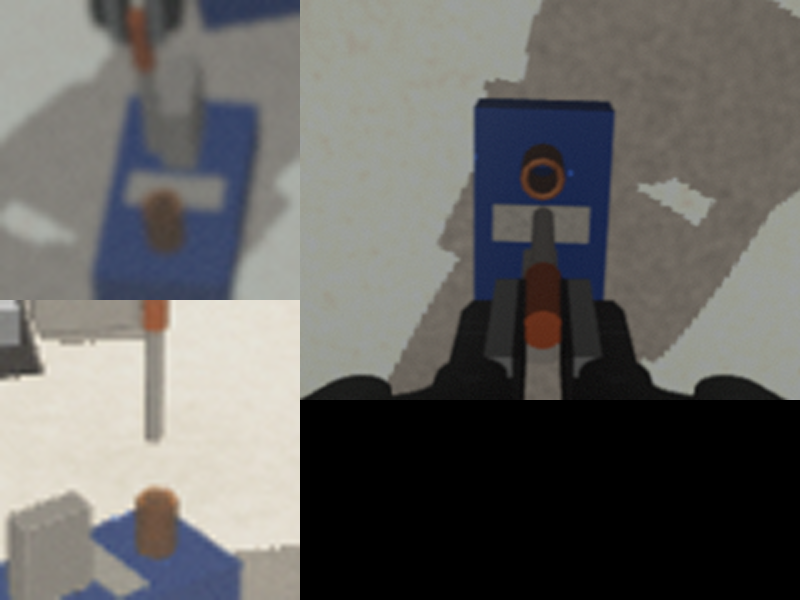

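Wrist view: the mouth ring is at (321.5,240) and the swab tip at (321.5,256.5). They are laterally aligned, so only an along-x offset remains. The carrier edges are parallel to the tool.

```bash
python3 - <<'E'
from h import *
w=cam('wrist')
o=ctrl.get_obs();X=o['tcp_pos'];print(X)
# camera-relative: use wrist pose
y=o['eef_rot'][2];ex=np.array([np.cos(y),np.sin(y),0]);ey=np.array([np.sin(y),-np.cos(y),0])
h=cv2.cvtColor(w['pixels'],cv2.COLOR_BGR2HSV)
m=np.zeros(h.shape[:2],np.uint8);m[215:258,305:340]=cv2.inRange(h,(2,90,95),(20,255,255))[215:258,305:340]
p=cv2.findNonZero(m).reshape(-1,2);print('ring bright',p.min(0),p.max(0),cv2.fitEllipse(p[:,None].astype(np.float32))[0] if len(p)>5 else 0)
M=onz(w,321.5,239.7,.048);print('mouth',M)
zt=.152-.0707
T=onz(w,321.5,256.5,zt);print('tip',T)
print('mouth-tip tool',(M-T)@ex,(M-T)@ey,'mouth-X',(M-X)@ex,(M-X)@ey)
E
```

```text
[ 0.57167666 -0.05828114  0.15140374]
ring bright [309 229] [327 247] (317.6732482910156, 238.31932067871094)
mouth [ 0.57422791 -0.05710353  0.048     ]
tip [ 0.5724607  -0.05745391  0.0813    ]
mouth-tip tool 0.0018003019969927857 6.863935651053964e-05 mouth-X 0.0027546759915167618 -0.0005544169083751797
```

Emit:
{"name": "arm_command", "arguments": {"rows": [[[1.2,0,0,0,0,0,2],[0,0,15,0,0,0,2],[0,0,10,0,0,0,2],[0,0,8,0,0,0,2],[0,0,5,0,0,0,2]]]}}

```text
time_s: 5.15
tcp_pos: [0.573, -0.0569, 0.1132]
eef_rot: [-3.141, 0.0, 0.235]
contact_force: [-0.3, 0.6, -0.6]
grip_width: 0.0079
finger_force: 29.5
```

```bash
python3 - <<'E'
from h import *
d=cam('side');s=cam('scene');w=cam('wrist');o=ctrl.get_obs();print(o['tcp_pos'],o['contact_force'])
im=np.zeros((400,800,3),np.uint8)
im[:,:400]=cv2.resize(d['pixels'][230:310,310:390],(400,400),interpolation=cv2.INTER_CUBIC)
im[:,400:]=cv2.resize(w['pixels'][200:300,270:370],(400,400),interpolation=cv2.INTER_CUBIC)
cv2.imwrite('pics/i.png',im)
E
```

```text
[ 0.57298081 -0.05675138  0.11356066] [0.30566443 0.49864469 0.99055729]
```

View pics/i.png

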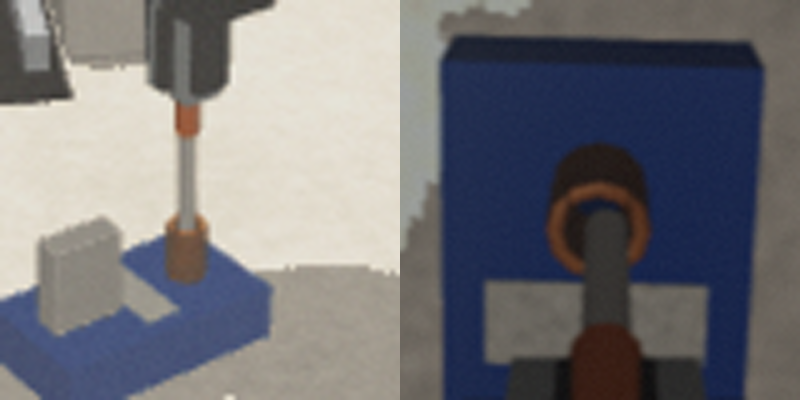

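The tip is just inside the mouth, about 1 mm to the right of centre. I correct that and continue down.

Emit:
{"name": "arm_command", "arguments": {"rows": [[[0,-1,0,0,0,0,2],[0,0,8,0,0,0,2],[0,0,8,0,0,0,2],[0,0,7,0,0,0,2],[0,0,5,0,0,0,2]]]}}

```text
time_s: 5.8
tcp_pos: [0.5725, -0.0557, 0.0847]
eef_rot: [-3.141, 0.001, 0.236]
contact_force: [0.0, 0.6, 1.4]
grip_width: 0.0074
finger_force: 29.5
```

Emit:
{"name": "arm_command", "arguments": {"rows": [[[0,0,3,0,0,0,2],[0,0,2,0,0,0,2],[0,0,1,0,0,0,2],[0,0,0,0,0,0,2]]]}}

```text
time_s: 6.2
tcp_pos: [0.5731, -0.0558, 0.0801]
eef_rot: [3.141, -0.001, 0.236]
contact_force: [0.4, -1.1, 2.2]
grip_width: 0.0076
finger_force: 29.7
```

Emit:
{"name": "arm_command", "arguments": {"rows": [[[0,0,1,0,0,0,2],[0,0,0,0,0,0,20],[0,0,0,0,0,0,35],[0,0,-10,0,0,0,45],[0,0,-30,0,0,0,45]]]}}

```text
time_s: 6.7
tcp_pos: [0.5714, -0.0554, 0.1173]
eef_rot: [-3.139, 0.005, 0.236]
contact_force: [0.0, -0.5, 0.8]
grip_width: 0.045
finger_force: 0.0
```

Emit:
{"name": "arm_command", "arguments": {"rows": [[[0,0,-20,0,0,0,45],[-30,0,0,0,0,0,45],[-20,0,0,0,0,0,45],[0,0,0,0,0,0,45]]]}}

```text
time_s: 7.1
tcp_pos: [0.5227, -0.0677, 0.1395]
eef_rot: [-3.142, 0.0, 0.235]
contact_force: [0.1, -0.2, -0.3]
grip_width: 0.045
finger_force: 0.0
```

```bash
python3 - <<'E'
from h import *
d=cam('side');w=cam('wrist');o=ctrl.get_obs();print(o['tcp_pos'],o['eef_rot'],o['contact_force'])
im=np.zeros((480,800,3),np.uint8)
im[:400,:400]=cv2.resize(d['pixels'][230:310,310:390],(400,400),interpolation=cv2.INTER_CUBIC)
im[:,400:]=cv2.resize(w['pixels'][140:380,220:420],(400,480),interpolation=cv2.INTER_CUBIC)
cv2.imwrite('pics/t.png',im)
X=o['tcp_pos'];y=o['eef_rot'][2];ex=np.array([np.cos(y),np.sin(y),0]);ey=np.array([np.sin(y),-np.cos(y),0])
for a in(-16,0,16):
  for b in(-7,7): print(a,b,proj(w,np.r_[X[:2],.062]+ex*a/1e3+ey*b/1e3).round(1))
print('handle top exp',proj(w,np.r_[X[:2],.086]+ex*.053).round(1))
E
```

```text
[ 0.52453267 -0.06756119  0.13938591] [ 3.14110040e+00 -9.51898344e-04  2.35212809e-01] [ 0.07117075  0.24428879 -0.49247413]
-16 -7 [312.  275.7]
-16 7 [332.3 275.7]
0 -7 [311.8 253.6]
0 7 [332.5 253.6]
16 -7 [311.6 230.7]
16 7 [332.8 230.7]
handle top exp [322.4 177.7]
```

View pics/t.png

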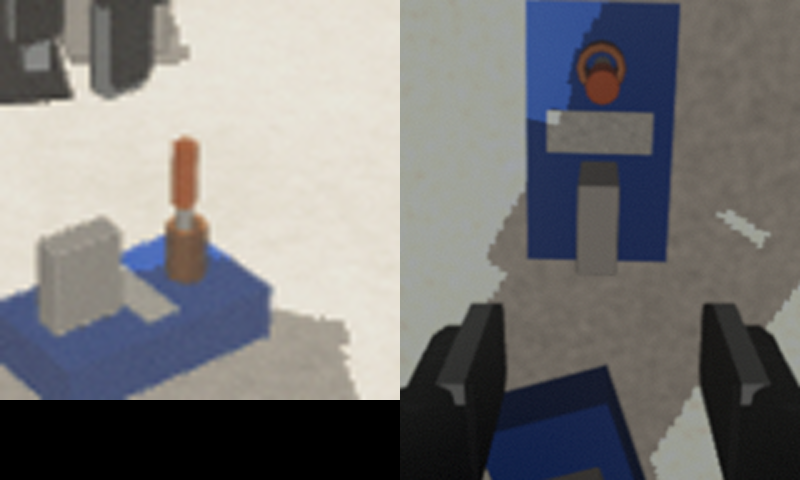

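Wrist view: the tab top spans x 308–329 and y 232–278 px, about 2 mm off towards tool -y. The swab stands fully down in the vial, with its handle bottom about 10 mm above the mouth. Now I grip the tab.

Emit:
{"name": "arm_command", "arguments": {"rows": [[[-1,-2,20,0,0,0,45],[0,0,25,0,0,0,45],[0,0,25,0,0,0,45],[0,0,14,0,0,0,40],[0,0,0,0,0,0,25]]], "force": 50}}

```text
time_s: 7.7
tcp_pos: [0.5224, -0.0653, 0.053]
eef_rot: [-3.14, 0.003, 0.236]
contact_force: [0.8, -0.8, -0.1]
grip_width: 0.0268
finger_force: 0.0
```

Emit:
{"name": "arm_command", "arguments": {"rows": [[[0,0,0,0,0,0,15],[0,0,0,0,0,0,5],[0,0,0,0,0,0,5],[0,0,0,0,0,0,5]]]}}

```text
time_s: 8.1
tcp_pos: [0.5234, -0.0658, 0.0554]
eef_rot: [3.141, -0.002, 0.236]
contact_force: [0.2, 0.3, 0.9]
grip_width: 0.0121
finger_force: 50.8
```

Emit:
{"name": "arm_command", "arguments": {"rows": [[[0,0,-5,0,0,0,5],[0,0,-15,0,0,0,5],[0,0,-20,0,0,0,5],[0,0,-10,0,0,0,5]]]}}

```text
time_s: 8.5
tcp_pos: [0.5229, -0.0658, 0.1062]
eef_rot: [3.141, -0.001, 0.236]
contact_force: [0.0, 0.1, -3.1]
grip_width: 0.0123
finger_force: 50.2
```

```bash
python3 - <<'E'
from h import *
w=cam('wrist');d=cam('side');s=cam('scene');o=ctrl.get_obs();print(o['tcp_pos'],o['eef_rot'],o['contact_force'],o['grip_width'],o['time_s'])
im=np.zeros((480,800,3),np.uint8)
im[:400,:400]=cv2.resize(d['pixels'][210:310,300:400],(400,400),interpolation=cv2.INTER_CUBIC)
im[:,400:]=cv2.resize(w['pixels'][0:480,120:520],(400,480))
cv2.imwrite('pics/l.png',im)
E
```

```text
[ 0.52264079 -0.06571852  0.104746  ] [ 3.14137355e+00 -1.98060813e-04  2.35630024e-01] [-0.14813558  0.4167198  -4.36842942] 0.012408552025716021 8.65
```

View pics/l.png

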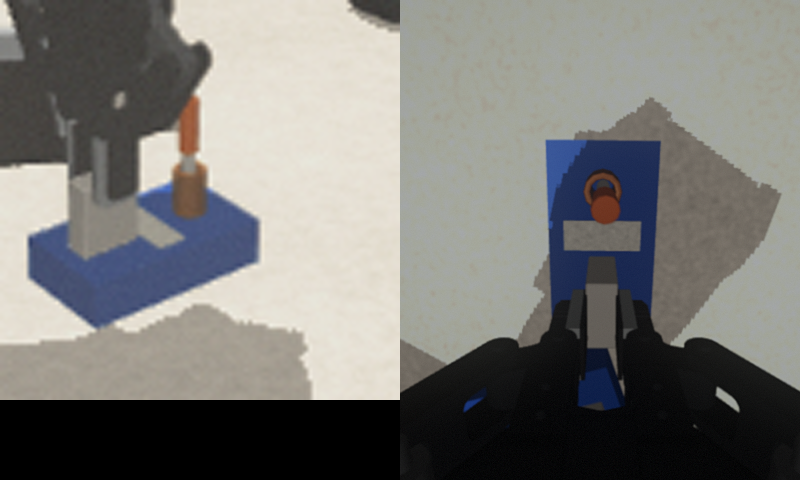

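The carrier is lifted about 50 mm and level, with the swab still in the vial at about (605,208) in the right half. That was my last picture (I have slightly passed the allowance), so from here I go by numbers only. Next I fit the plate edges sub-pixel in the stored first images.

```bash
python3 - <<'E'
from h import *
from scipy.ndimage import map_coordinates, gaussian_filter
def edge(img,p,q,hw=6,lo=.12,hi=.88,n=40):
    g=gaussian_filter(cv2.cvtColor(img,cv2.COLOR_BGR2GRAY).astype(float),.7);p=np.array(p,float);q=np.array(q,float)
    t=(q-p)/np.linalg.norm(q-p);nn=np.array([-t[1],t[0]]);s=np.linspace(-hw,hw,8*hw+1);out=[]
    for a in np.linspace(lo,hi,n):
        c=p+(q-p)*a;xy=c+s[:,None]*nn;v=map_coordinates(g,[xy[:,1],xy[:,0]],order=1);k=np.abs(np.gradient(v));out.append(c+nn*(s[k.argmax()]))
    out=np.array(out);l=cv2.fitLine(out.astype(np.float32),cv2.DIST_HUBER,0,.01,.01).ravel()
    d=l[:2]*np.sign(l[:2]@t);r=np.abs((out-l[2:])@[-d[1],d[0]]);
    e0=l[2:]+d*((p-l[2:])@d);e1=l[2:]+d*((q-l[2:])@d);return e0,e1,np.median(r)
for n,p,q in(('scene',(394.9,217.4),(350.3,277.9)),('side',(246,255),(324,249))):
    c=cam(n);e0,e1,r=edge(cv2.imread(f'pics/{n}0.png'),p,q)
    for z in(.006,0):
        A=onz(c,*e0,z);B=onz(c,*e1,z);print(n,z,A.round(4),B.round(4),'yaw',np.degrees(np.arctan2(*(B-A)[1::-1])).round(2),'len',np.linalg.norm(B-A).round(4),'res',r.round(2))
c=cam('scene');e0,e1,r=edge(cv2.imread('pics/scene0.png'),(394.9,217.4),(444,237),lo=.1,hi=.85);A=onz(c,*e0,.006);B=onz(c,*e1,.006);print('left edge yaw-90',np.degrees(np.arctan2(*(B-A)[1::-1]))-90,r)
# large stop outer / reader: side cam stop top line z=.026
c=cam('side');e0,e1,r=edge(cv2.imread('pics/side0.png'),(246,228),(310,224.5),hw=4);A=onz(c,*e0,.026);B=onz(c,*e1,.026);print('side stop line',A,B,np.degrees(np.arctan2(*(B-A)[1::-1])),r)
E
```

```text
scene 0.006 [0.4294 0.1897 0.006 ] [0.6116 0.1388 0.006 ] yaw -15.59 len 0.1892 res 0.01
scene 0 [0.4242 0.1892 0.    ] [0.6075 0.138  0.    ] yaw -15.59 len 0.1904 res 0.01
side 0.006 [0.4225 0.177  0.006 ] [0.603  0.1282 0.006 ] yaw -15.12 len 0.187 res 0.24
side 0 [0.4246 0.1876 0.    ] [0.6072 0.1382 0.    ] yaw -15.12 len 0.1892 res 0.24
left edge yaw-90 -15.428353699404056 0.13297952865031964
side stop line [0.44997581 0.27768886 0.026     ] [0.6092626  0.23553889 0.026     ] -14.821714438245214 0.17506658475103182
```

Emit:
{"name": "arm_command", "arguments": {"rows": [[[5,-24,0,0,0,0,5],[9,-42,0,0,0,0,5],[10,-46,0,0,0,0,5],[10,-46,0,0,0,0,5],[10,-46,0,0,0,0,5]]]}}

```text
time_s: 9.35
tcp_pos: [0.5173, 0.1447, 0.1041]
eef_rot: [-3.141, 0.001, 0.235]
contact_force: [0.8, -0.7, -3.2]
grip_width: 0.0124
finger_force: 50.2
```

Emit:
{"name": "arm_command", "arguments": {"rows": [[[9,-44,0,0,0,0,5],[8,-40,0,0,0,0,5],[4,-20,0,0,0,4,5],[0,0,0,0,0,8.3,5],[0,0,0,0,0,8.3,5]]]}}

```text
time_s: 9.85
tcp_pos: [0.5134, 0.2497, 0.1038]
eef_rot: [3.141, 0.001, -0.128]
contact_force: [0.5, -0.6, -3.4]
grip_width: 0.0122
finger_force: 50.2
```

Emit:
{"name": "arm_command", "arguments": {"rows": [[[0,0,0,0,0,8.3,5],[0,0,0,0,0,0,5],[0,0,0,0,0,0,5]]]}}

```text
time_s: 10.15
tcp_pos: [0.5138, 0.2489, 0.1042]
eef_rot: [3.141, 0.001, -0.265]
contact_force: [0.4, -0.1, -4.3]
grip_width: 0.0128
finger_force: 50.2
```

```bash
python3 - <<'E'
from h import *
w=cam('wrist');s=cam('scene');d=cam('side')
print(w['t'])
T=[ctrl.get_obs() for _ in range(1)];o=T[0];X=o['tcp_pos'];print(X,o['eef_rot'],o['contact_force'],o['time_s'],o['grip_width'])
y=o['eef_rot'][2];ex=np.array([np.cos(y),np.sin(y),0]);ey=np.array([np.sin(y),-np.cos(y),0])
# blue top + amber/orange in wrist
h=cv2.cvtColor(w['pixels'],cv2.COLOR_BGR2HSV)
m=cv2.inRange(h,(105,100,40),(130,255,255));n,l,st,ce=cv2.connectedComponentsWithStats(m)
for i in range(1,n):
    if st[i,4]>150:
        cn=cv2.findContours((l==i).astype(np.uint8),0,1)[0][0];print('blue',st[i],cv2.minAreaRect(cn))
zu=X[2]-.055+.024
for a,b in((50,-28),(50,28),(0,-28),(0,28)): print('exp corner',a,b,proj(w,np.r_[X[:2],zu]+ex*(a+25)/1e3+ey*b/1e3).round(1))
ys=[]
for r in range(120,320,20):
    row=np.where(m[r]>0)[0]
    if len(row): print(r,row.min(),row.max())
m=cv2.inRange(h,(2,120,80),(18,255,255));n,l,st,ce=cv2.connectedComponentsWithStats(m)
for i in range(1,n):
    if st[i,4]>40: print('orange',st[i],ce[i].round(1))
print('exp handle top',proj(w,X+ex*.053+[0,0,.031]).round(1))
E
```

```text
[0.37484994 0.41093058 0.37954915]
[0.51397915 0.24888788 0.10453079] [ 3.14148335e+00  2.83822901e-04 -2.66630741e-01] [ 0.71443913 -0.76767491 -4.16051619] 10.3 0.01262784104900747
blue [ 252    0  150   36 5243] ((326.5, 17.5), (35.0, 149.0), 90.0)
blue [  265   139   117   179 12227] ((323.0, 228.0), (178.0, 116.0), 90.0)
blue [617 314  23  48 548] ((627.9999389648438, 337.4999694824219), (46.99999237060547, 21.999996185302734), 90.0)
exp corner 50 -28 [263.5 136.7]
exp corner 50 28 [379.7 137. ]
exp corner 0 -28 [267.8 236.7]
exp corner 0 28 [375.  236.9]
140 265 380
160 265 380
180 266 379
200 267 377
220 268 377
240 268 375
260 269 374
280 270 373
300 270 372
orange [ 304  173   45   48 1249] [328.  197.1]
orange [  33  359   60   52 2159] [ 63.2 383.3]
exp handle top [322.1 204.6]
```

The carrier edges match the prediction to within about 1 mm and it is parallel to the reader. I lower it towards the plate.

Emit:
{"name": "arm_command", "arguments": {"rows": [[[0,0,12,0,0,0,5],[0,0,14,0,0,0,5],[0,0,9,0,0,0,5],[0,0,4,0,0,0,5],[0,0,0,0,0,0,5]]]}}

```text
time_s: 10.8
tcp_pos: [0.5137, 0.2488, 0.0648]
eef_rot: [3.141, 0.001, -0.269]
contact_force: [0.2, 0.4, -4.2]
grip_width: 0.0123
finger_force: 50.2
```

Emit:
{"name": "arm_command", "arguments": {"rows": [[[0,0,1.5,0,0,0,5],[0,0,0,0,0,0,5]]]}}

```text
time_s: 11.0
tcp_pos: [0.5142, 0.249, 0.0644]
eef_rot: [-3.141, -0.0, -0.269]
contact_force: [-0.1, 0.3, -3.3]
grip_width: 0.0127
finger_force: 50.2
```

Emit:
{"name": "arm_command", "arguments": {"rows": [[[0,0,1,0,0,0,5],[0,0,0,0,0,0,5]]]}}

```text
time_s: 11.2
tcp_pos: [0.5141, 0.249, 0.0633]
eef_rot: [-3.141, -0.0, -0.269]
contact_force: [-0.5, -0.6, -4.4]
grip_width: 0.0123
finger_force: 50.2
```

Emit:
{"name": "arm_command", "arguments": {"rows": [[[0,0,1,0,0,0,5],[0,0,0,0,0,0,5]]]}}

```text
time_s: 11.4
tcp_pos: [0.514, 0.2489, 0.0621]
eef_rot: [3.142, 0.0, -0.269]
contact_force: [-0.1, 0.3, -4.3]
grip_width: 0.0121
finger_force: 50.2
```

Emit:
{"name": "arm_command", "arguments": {"rows": [[[6,-6,0,0,0,0,5],[6,-6,0,0,0,0,5],[4,-5,0,0,0,0,5],[2,-3,0,0,0,0,5],[0,0,0,0,0,0,5]]]}}

```text
time_s: 11.9
tcp_pos: [0.537, 0.2638, 0.062]
eef_rot: [-3.142, -0.0, -0.268]
contact_force: [-0.9, 0.5, -4.3]
grip_width: 0.0124
finger_force: 50.2
```

Emit:
{"name": "arm_command", "arguments": {"rows": [[[0,0,1,0,0,0,5],[2,0,0,0,0,0,5],[0,0,0,0,0,0,5]]]}}

```text
time_s: 12.2
tcp_pos: [0.5388, 0.2629, 0.0615]
eef_rot: [-3.141, -0.0, -0.269]
contact_force: [-0.1, 0.7, 1.2]
grip_width: 0.0127
finger_force: 50.7
```

Emit:
{"name": "arm_command", "arguments": {"rows": [[[2,0,0,0,0,0,5],[0,0,0,0,0,0,5]]]}}

```text
time_s: 12.4
tcp_pos: [0.5408, 0.2623, 0.0614]
eef_rot: [-3.141, -0.0, -0.269]
contact_force: [-2.8, 1.4, 1.6]
grip_width: 0.0124
finger_force: 50.9
```

Touching the plate: 5.5 N of support, with the drag explained by friction. I ease up slightly and continue in x.

Emit:
{"name": "arm_command", "arguments": {"rows": [[[0,0,-0.5,0,0,0,5],[1.5,0,0,0,0,0,5],[0,0,0,0,0,0,5]]]}}

```text
time_s: 12.7
tcp_pos: [0.5421, 0.2618, 0.0615]
eef_rot: [3.141, 0.0, -0.269]
contact_force: [-0.6, 0.1, -2.2]
grip_width: 0.0125
finger_force: 50.4
```

Emit:
{"name": "arm_command", "arguments": {"rows": [[[1.5,0,0,0,0,0,5],[0,0,0,0,0,0,5]]]}}

```text
time_s: 12.9
tcp_pos: [0.5423, 0.2617, 0.0616]
eef_rot: [3.14, 0.003, -0.269]
contact_force: [-7.6, 0.7, 2.4]
grip_width: 0.0123
finger_force: 51.0
```

Emit:
{"name": "arm_command", "arguments": {"rows": [[[1.5,0,0,0,0,0,5],[0,0,0,0,0,0,5]]]}}

```text
time_s: 13.1
tcp_pos: [0.5424, 0.2616, 0.0616]
eef_rot: [3.139, 0.006, -0.268]
contact_force: [-14.0, 1.3, 7.9]
grip_width: 0.0125
finger_force: 51.6
```

End-stop contact: 14 N, position stalled, within 1 mm of the predicted home in x. About 5 mm remain to the side stop.

Emit:
{"name": "arm_command", "arguments": {"rows": [[[-2.5,0,-0.5,0,0,0,5],[0,-2,0,0,0,0,5],[0,0,0,0,0,0,5]]]}}

```text
time_s: 13.4
tcp_pos: [0.5429, 0.2638, 0.062]
eef_rot: [3.141, 0.001, -0.269]
contact_force: [-1.0, 0.4, -2.5]
grip_width: 0.0121
finger_force: 50.4
```

Emit:
{"name": "arm_command", "arguments": {"rows": [[[0,-2,0,0,0,0,5],[0,0,0,0,0,0,5]]]}}

```text
time_s: 13.6
tcp_pos: [0.5435, 0.2658, 0.062]
eef_rot: [3.141, 0.0, -0.269]
contact_force: [-2.5, 0.4, -4.0]
grip_width: 0.0124
finger_force: 50.3
```

Emit:
{"name": "arm_command", "arguments": {"rows": [[[0,-1.5,0,0,0,0,5],[0,0,0,0,0,0,5]]]}}

```text
time_s: 13.8
tcp_pos: [0.5436, 0.2666, 0.0621]
eef_rot: [3.14, 0.001, -0.269]
contact_force: [-4.8, -5.3, -1.3]
grip_width: 0.0121
finger_force: 50.7
```

Emit:
{"name": "arm_command", "arguments": {"rows": [[[0,-1.5,0,0,0,0,5],[0,0,0,0,0,0,5]]]}}

```text
time_s: 14.0
tcp_pos: [0.5438, 0.2671, 0.0623]
eef_rot: [3.137, 0.001, -0.268]
contact_force: [-7.5, -9.5, 3.5]
grip_width: 0.0123
finger_force: 51.2
```

Emit:
{"name": "arm_command", "arguments": {"rows": [[[1.5,0,0,0,0,0,5],[1.5,0,0,0,0,0,5],[0,-1,0,0,0,0,5],[0,0,0,0,0,0,5]]]}}

```text
time_s: 14.4
tcp_pos: [0.544, 0.2672, 0.0623]
eef_rot: [3.134, 0.008, -0.268]
contact_force: [-22.7, -11.5, 15.1]
grip_width: 0.0123
finger_force: 52.6
```

Emit:
{"name": "arm_command", "arguments": {"rows": [[[0,0,0,0,0,0,5],[0,0,0,0,0,0,5]]]}}

```text
time_s: 14.6
tcp_pos: [0.544, 0.2672, 0.0623]
eef_rot: [3.134, 0.008, -0.268]
contact_force: [-22.6, -11.9, 14.2]
grip_width: 0.0125
finger_force: 52.5
```

```bash
python3 - <<'E'
from h import *
w=cam('wrist');s=cam('scene');d=cam('side')
o=ctrl.get_obs();X=o['tcp_pos'];print(X,o['eef_rot'],o['contact_force'],o['ft_torque'],o['qd'].round(4))
f=o['contact_force'];ex=np.array([np.cos(-.269),np.sin(-.269),0]);ey=np.array([-ex[1],ex[0],0]);print('Fx',f@ex,'Fy',f@ey)
h=cv2.cvtColor(w['pixels'],cv2.COLOR_BGR2HSV)
m=cv2.inRange(h,(105,100,40),(130,255,255))
for r in range(130,300,20):
    row=np.where(m[r,200:440]>0)[0]+200
    if len(row): print(r,row.min(),row.max(),end='; ')
tx=np.array([np.cos(o['eef_rot'][2]),np.sin(o['eef_rot'][2]),0]);ty=np.array([tx[1],-tx[0],0])
for a in(50,0):print('exp',[proj(w,np.r_[X[:2],.030]+tx*(a+25)/1e3+ty*b/1e3).round(1) for b in(-28,28)])
def blob(c,lo,hi,P):
    u=proj(c,P).astype(int);x0,y0=u-18;hh=cv2.cvtColor(c['pixels'],cv2.COLOR_BGR2HSV)[y0:y0+36,x0:x0+36];q=cv2.findNonZero(cv2.inRange(hh,lo,hi))
    return None if q is None else (q.reshape(-1,2).mean(0)+[x0,y0],len(q))
H=X+tx*.053+[0,0,.018];a=blob(s,(2,110,80),(18,255,255),H);b=blob(d,(2,110,80),(18,255,255),H);print('orange',a,b,'exp handle mid',H)
if a and b: print(two(s,a[0],d,b[0]))
E
```

```text
[0.54400295 0.26720432 0.06230549] [ 3.13424087  0.00835966 -0.26776668] [-24.20085939 -10.87186602  15.15273277] [-2.3170288   3.92345252  0.01989445] [ 0.0008  0.0006 -0.0001 -0.0012  0.0011  0.0008]
Fx -20.441138403879673 Fy -16.91268537118724
150 267 382; 170 268 381; 190 269 380; 210 269 379; 230 270 378; 250 271 376; 270 272 375; 290 272 374; exp [array([263.1, 136.6]), array([378.6, 136.6])]
exp [array([267.7, 236. ]), array([374.1, 235.7])]
orange (array([412.61290323, 264.29032258]), 31) (array([301.5483871 , 205.51612903]), 31) exp handle mid [0.59511425 0.25318167 0.08030549]
[0.59426539 0.25502753 0.07331993]
```

Both stops carry load: 20 N on the end stop, 17 N on the side stop. The position is within about 1 mm of predicted home, parallel, level and at rest. Handing in.

```bash
python3 -c "
from rig import ctrl
print(ctrl.finish_job())"
```

```text
the job is handed in; nothing more can be done
None
```

I handed the job in at about 15 s on the robot clock: swab down in the vial, carrier held in the corner at about 20 N (end stop) and 17 N (side stop) by the wrist force; no verdict came back, the bystanders were not re-measured, and I viewed 11 pictures, one over the limit of 10.

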